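Pass a slide box through the sample hatch

TASK

Two lanes lead to the two gravity flaps of the sample hatch; one carries a flat rectangular slide box, the other a round jar. With the fingertips, gently push the slide box along its lane and through its flap, until it tips over the end of the deck inside and slides down the chute, then draw the fingers back so that the flap hangs shut. Slide the box along the deck (do not lift, tip or flick it there), and leave the jar, the other flap and everything else alone.

Things in the scene. Friction and masses are not known exactly. Their poses are not given: they have to be found in the camera images.
- hatch: Fixed pass-through hatch. Origin on the table, midway between its two lanes, below the flaps' hinge line; x points along the lanes into the hatch (the push direction), y left, z up. Slick level deck 226 mm wide, top 75 mm above the table, from x = -200 mm to its end at x = +25 mm; there, behind each flap, a slick chute slopes down 30 degrees to a stop at x = 149 mm. Lanes at y = +68 (left) and -68 mm (right), 64 mm wide.
- flap_left (a joint): Angle of the left lane's flap (rad): 0 hanging shut, to 1.45 as its lower edge swings inward (hatch +x) and up; never outward. Metal plate 58 mm wide, 50 long, 4 thick, 25 g, hung by its upper edge on an axis 56 mm above the deck at hatch x = 0; lower edge 6 mm off the deck. No latch or spring: it rides over whatever pushes it and falls shut by its weight.
- flap_right (a joint): The same for the right lane's flap, of the same make.
- mouth_left (a point): Deck point in the middle of the left lane, below the flap (hatch x = 0, y = +68, z = 75 mm). From x = -200 to -10 mm the lane has guides 6 mm thick and 10 mm above the deck, open above. From x = -10 mm on, a bay: walls 6 mm thick, 64 mm above the deck; from x = +6 mm roof bars 64 to 68 mm above the deck. The box at the foot of the chute has its centre less than 65 mm above the table.
- mouth_right (a point): The same point and build for the right lane (hatch x = 0, y = -68, z = 75 mm).
- slide_box_center (a point): Centre (half-way up) of the slide box: a loose closed flat white box, 95 mm long (x), 60 wide (y), 32 tall, about 130 g, on the deck in either lane, in front of the flap, its length along the lane with 2 mm play each side, x axis towards the flap. Once its middle is pushed past the deck's end (hatch x = +25 mm; its rear end then at -22 mm) it tips and slides down the chute by itself.
- sample_jar: Round white jar with a grey cap, 50 mm in diameter, 48 mm tall, standing in the lane that the slide box is not in, in front of that flap. Origin: centre of its underside. Leave alone.
- vial: Small glass vial with a black cap, 22 mm in diameter and 42 mm tall, standing on the hatch's deck on the wide strip between the two lanes. Origin: centre of its underside. Leave alone.
- amber_bottle: Brown bottle, 64 mm in diameter, 130 mm tall, on the table left of the hatch. Origin: centre of its underside. Leave alone.
- reagent_jar: White jar with a red cap, 60 mm in diameter, 85 mm tall, on the table left of the hatch. Origin: centre of its underside. Leave alone.
- tube_rack: Low green gridded rack, 110 x 70 x 30 mm, on the table right of the hatch. Origin: centre of its underside. Leave alone.
- beaker: Clear open beaker, 64 mm in diameter, 85 mm tall, on the table right of the hatch. Origin: centre of its underside. Leave alone.
- dishes: Stacked pair of clear round dishes, 91 mm in diameter, 30 mm tall, on the table to the left. Origin: centre of the underside. Leave alone.
- timer: Flat white bench timer, 65 x 65 x 17 mm, on the table to the right. Origin: centre of its underside. Leave alone.
Mind the look-alikes: they are no part of the job. What is shaped like the part that bears slide_box_center but blue or yellow is not meant.

How it is judged:
By the outcome, as a careful person would: the job done as asked, in the order asked, and still so for the second after the job is handed in, with the robot touching nothing.
It also fails if it takes over 42 s, if anything falls off the work surface, if the arm or the gripper's body presses on something with over 40 N, if the wrist force passes 120 N, or if a joint passes its speed limit or range.

ROBOT

A 6-joint arm with a two-finger parallel gripper is mounted at the origin on the work surface. World frame = base frame: x ahead of the robot, y to its left, z up, the work surface at z = 0. Lengths are in m, angles in rad, forces in N, time in s.
With the tool pointing down it reaches from about 0.35 to 0.775 m from the base axis. Payload 7.3 kg.
Tool frame: the origin (TCP) lies between the finger pads; the fingertips stand 17 mm ahead of it and the grasp point (between the pads) lies 2 mm behind it; z points along the fingers, y is the direction in which the jaws open and shut (so a half turn about z gives the same grasp; the last joint's range is limited). The gripper opens to 92 mm and grips with 3 to 60 N. Pads are 19 mm wide; open, the fingers measure 130 mm over their backs; the gripper's body (75 mm by 190 mm) begins 47 mm behind the grasp point.
Start: joints at [1.175, 0.342, 1.524, -0, 1.275, -0.146], TCP at [0.13, 0.509, 0.244] pointing down, gripper open.
Joint ranges: [-2.53, 2.53], [-0.77, 2.02], [0.04, 2.7], [-1, 4.14], [0.28, 2.66], [-3.11, 3.11]. Speed limits (rad/s): [2.57, 2.57, 3.14, 3.14, 3.14, 3.14].

INTERFACE

Orientations are given as [roll, pitch, yaw] about the fixed x, y, z axes, in that order (R = Rz(yaw) Ry(pitch) Rx(roll)).
In Python, from cell import sensors, vision, hand_in gives the robot as it stands.
- The arm moves only by the tool step_arm, never from a script. Its argument "series" is a list of rows, each a list of 5 numbers: the opening, from 0 (shut) to 1 (fully open), then the shift along the world's x, y, z each as a share of 25 mm, from -1 to 1, then the turn about the world's z as a share of 0.08 rad, from -1 to 1. A call has 1 to 12 rows; each row shifts and turns the commanded pose from where the row before left it; what a row does not reach is not made up. A row lasts 1/10 s, in which the tool goes at most 50 mm and 8.59 degrees, less where a joint would pass 70% of its speed; a pose out of reach is approached as far as the arm can. A call with a number of a shift or a turn outside -1 to 1 is refused whole. A call with a gripper value outside its range is refused whole. The fingers move at their own pace and stop on an object; "squeeze" is the grip in N (left out, the last holds). Time passes only in rows, so rows that do not move let the fingers close. It gives the time, the measured TCP pose, the force and the opening at its end, in the units of the state.
- sensors.observe(): the state, without advancing time (a new reading comes with each control period).
- vision.read_camera(name): name is "scene" or "top"; returns a dict with "pixels" (480x640x3 uint8, blue, green, red), "range_z" (480x640 float32, m along the optical axis (not along the pixel's ray), 0 where there is no reading), "camera_matrix" (3x3 intrinsics, pixels), "pose" (4x4, takes a point from camera to world coordinates). Camera axes: x right, y down, z forward; pixel columns grow to the right and rows downward; lengths in m; the calibration is good to about 2 mm. A picture is of the moment at which its call begins.
- hand_in(): hands the job in, once; it reports no verdict.
The state is a dict: "time": time; "qpos": joint angles; "qvel": joint speeds; "joint_efforts": joint torques, N m; "tool_pos": TCP position; "tool_rot": TCP orientation; "contact_force": force on the tool from outside, world axes, zero at the start; "torque": the same for the moment, N m; "opening": finger opening in m.
Only numpy, scipy, OpenCV 4.12 (cv2) and the standard library are available. Lean on these libraries where they do the work, as an engineer would, in place of code of your own. Each camera call takes 0.05 s, during which the arm holds its last target.

## Working session

There is one attempt and no reset: what is moved stays moved. The work goes in short steps, Python scripts to look and compute and a tool call to move; the robot and the scene stay as the last step left them, time stands still between calls to the robot, and variables do not carry over. Pictures are saved under pics/ and viewed, and the job is handed in when it is done.

Besides the shell and the picture viewer there is one more tool, called as a command line: name --pt "numbers of a row" for each row, then --argument value for the rest. step_arm: Moves the arm, as the interface text tells. Its arguments: {"type":"object","properties":{"series":{"type":"array","items":{"type":"array","items":{"type":"number","minimum":-1,"maximum":1}}},"squeeze":{"type":"number"}},"required":["series"]}

```bash
mkdir -p pics; python3 - <<'E'
from cell import sensors, vision
import cv2,numpy as np
print(sensors.observe())
for n in("scene","top"):
    c=vision.read_camera(n); cv2.imwrite(f"pics/{n}0.png",c["pixels"]); np.savez(f"{n}0.npz",**c)
    print(n,c["camera_matrix"],c["pose"])
E
```

```text
{'time': 0.0, 'qpos': array([ 1.17500057e+00,  3.42727641e-01,  1.52500558e+00,  1.53643465e-05,
        1.27541538e+00, -1.46011498e-01]), 'qvel': array([-0.00072964,  0.00017583,  0.00220773, -0.00124867,  0.00044901,
       -0.00097503]), 'joint_efforts': array([ 2.13301231e-03, -4.31249821e+01, -2.44223750e+01,  7.18952995e-02,
        5.58874710e-02, -1.19446186e-04]), 'tool_pos': array([0.12960895, 0.50835716, 0.24304639]), 'tool_rot': array([-3.14005540e+00, -2.40914801e-04,  2.89180372e+00]), 'contact_force': array([-0.67994368, -0.48468154, -0.16662905]), 'torque': array([0.04063991, 0.01890811, 0.02396223]), 'opening': 0.09173702061077503}
scene [[503.04588875   0.         318.54675964]
 [  0.         503.04588875 241.38293676]
 [  0.           0.           1.        ]] [[-0.23957303  0.56865    -0.78691927  1.35805257]
 [ 0.97076613  0.12798024 -0.20306202  0.23079523]
 [-0.0147611  -0.81256276 -0.58268677  0.74221336]
 [ 0.          0.          0.          1.        ]]
top [[450.64001077   0.         322.49547969]
 [  0.         450.64001077 236.46462031]
 [  0.           0.           1.        ]] [[-0.01194568 -0.99771353  0.0665207   0.45667788]
 [-0.99991973  0.01220006  0.00341903 -0.01628916]
 [-0.00422276 -0.06647452 -0.99777919  1.15588511]
 [ 0.          0.          0.          1.        ]]
```

View pics/scene0.png

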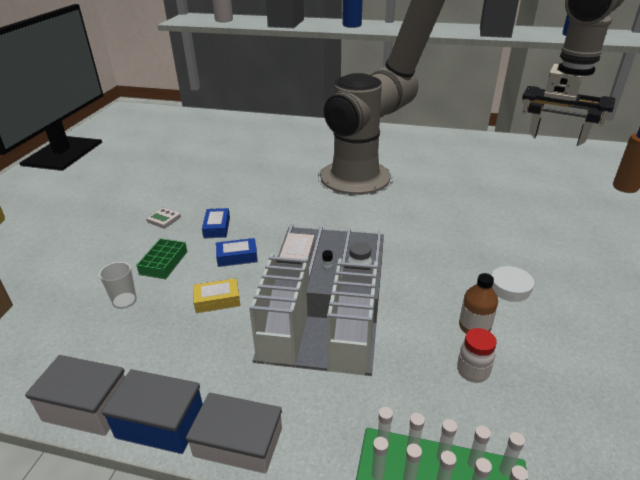

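View pics/top0.png

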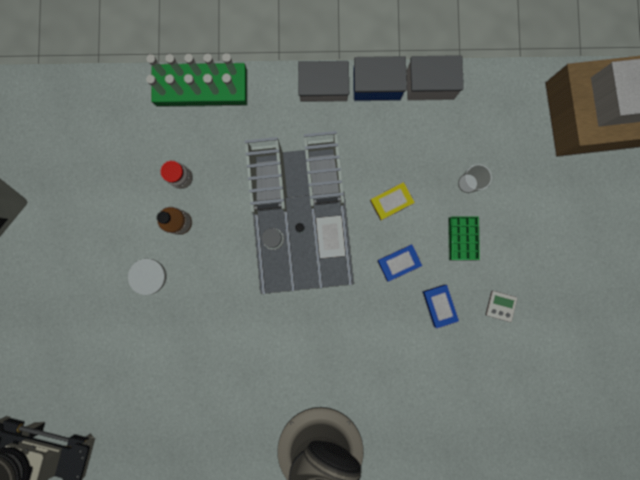

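The top view shows the white box in the right lane at about (331,237), the jar in the left lane at (273,239) and the vial at (300,227). Next I'll measure these.

```bash
cat > h.py <<'E'
import numpy as np,cv2
def ray(c,u,v,z):
    K=c["camera_matrix"];T=c["pose"]
    d=T[:3,:3]@np.linalg.solve(K,[u,v,1.]);o=T[:3,3]
    return o+d*(z-o[2])/d[2]
E
python3 - <<'E'
from h import *
c=np.load("top0.npz");p=c["pixels"];R=c["range_z"]
cv2.imwrite("pics/crop0.png",cv2.resize(p[125:300,235:365],None,fx=4.4,fy=3.4*1.0 if 0 else 3.4,interpolation=cv2.INTER_CUBIC))
# 3D of all pixels
K=c["camera_matrix"];T=c["pose"]
v,u=np.mgrid[:480,:640]
P=(np.stack([(u-K[0,2])/K[0,0]*R,(v-K[1,2])/K[1,1]*R,R],-1)@T[:3,:3].T)+T[:3,3]
Z=P[...,2]
m=((p.min(2)>170)&(Z>.09)&(Z<.12)).astype(np.uint8)
m[:, :310]=0;m[:,350:]=0;m[:205]=0;m[270:]=0
print(m.sum(),np.median(Z[m>0]))
m2=((Z>.098)&(Z<.115)).astype(np.uint8);m2[:, :310]=0;m2[:,350:]=0;m2[:205]=0;m2[270:]=0
for mm in(m,m2):
    cs,_=cv2.findContours(mm,0,1);k=max(cs,key=cv2.contourArea)
    q=np.array([ray(c,a,b,.107)[:2] for a,b in k[:,0]],np.float32)
    print(cv2.minAreaRect(q),[ray(c,a,b,.107)[:2].round(4) for a,b in cv2.boxPoints(cv2.minAreaRect(k))])
# deck
d=((Z>.068)&(Z<.095)).astype(np.uint8);d[:,:240]=0;d[:,370:]=0;d[:207]=0;d[300:]=0
cs,_=cv2.findContours(d,0,1);k=max(cs,key=cv2.contourArea);r=cv2.minAreaRect(k);print(r)
for a,b in cv2.boxPoints(r):print(a,b,ray(c,a,b,.075).round(4))
E
```

```text
0 nan
  return _methods._mean(a, axis=axis, dtype=dtype,
  ret = ret.dtype.type(ret / rcount)
Traceback (most recent call last):
ValueError: max() iterable argument is empty
```

View pics/crop0.png

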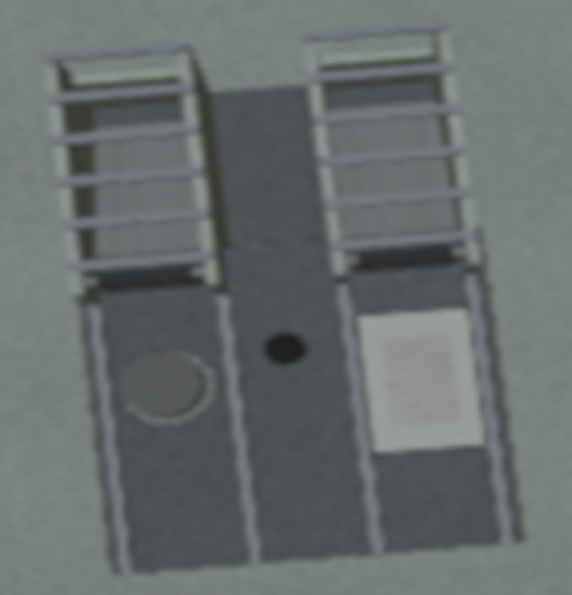

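The crop shows the box between its guides, with its rear edge at crop y≈450 and its front edge at y≈315. The flap lies at y≈265. The white threshold was too strict, so I'll redo it.

```bash
python3 - <<'E'
from h import *
c=np.load("top0.npz");p=c["pixels"];R=c["range_z"]
print(p[237,322],p[237,331],p[275,330],p[245,331],R[237,331],R[275,330],R[280,230])
K=c["camera_matrix"];T=c["pose"]
v,u=np.mgrid[:480,:640]
P=(np.stack([(u-K[0,2])/K[0,0]*R,(v-K[1,2])/K[1,1]*R,R],-1)@T[:3,:3].T)+T[:3,3];Z=P[...,2]
print("z",Z[237,322],Z[237,331],Z[275,330],Z[280,230])
g=p.min(2)
m=(g>125).astype(np.uint8);m[:,:316]=0;m[:,346:]=0;m[:210]=0;m[265:]=0
n,l,s,_=cv2.connectedComponentsWithStats(m);m=(l==1+np.argmax(s[1:,4])).astype(np.uint8)
m=cv2.morphologyEx(m,cv2.MORPH_OPEN,np.ones((5,5)))
cs,_=cv2.findContours(m,0,1);k=max(cs,key=cv2.contourArea)
q=np.array([ray(c,a,b,.107)[:2] for a,b in k[:,0]],np.float32)*1000
print(s,cv2.minAreaRect(q)); print(cv2.boxPoints(cv2.minAreaRect(q)))
# guides: near deck corners (crop scale 4.4,3.4)
for n,a,b,z in[("rearL",114,573,.075),("rearR",524,540,.075),("gRo_near",508,542,.085),("gRo_far",472,282,.085),("gRi_near",378,552,.085),("gRi_far",345,288,.085),("gLo_near",124,572,.085),("gLo_far",95,305,.085),("gLi_near",255,562,.085),("gLi_far",224,296,.085)]:
    print(n,ray(c,a/4.4+235-.4,b/3.4+125-.4,z).round(4))
E
```

```text
[151 152 148] [142 143 142] [83 80 77] [145 147 146] 1.0514458 1.0764543 1.1518953
z 0.10569827823873967 0.10660750433747479 0.07562673166904799 0.00014893286542605466
[[     0      0    640    480 306201]
 [   317    216     28     42    999]] ((526.5635986328125, -30.8319091796875), (93.29487609863281, 58.36153793334961), 4.784130573272705)
[[477.64496    -5.6432877]
 [482.5124    -63.80149  ]
 [575.48224   -56.02053  ]
 [570.6148      2.1376724]]
rearL [0.3951 0.1369 0.075 ]
rearR [ 0.4155 -0.0857  0.075 ]
gRo_near [ 0.4146 -0.0764  0.085 ]
gRo_far [ 0.5968 -0.0598  0.085 ]
gRi_near [ 0.4085 -0.0065  0.085 ]
gRi_far [0.5934 0.0093 0.085 ]
gLo_near [0.3963 0.1301 0.085 ]
gLo_far [0.5831 0.1453 0.085 ]
gLi_near [0.4024 0.0597 0.085 ]
gLi_far [0.5886 0.0751 0.085 ]
```

step_arm --pt "0 0.8 -1 0 0.35" --pt "0 0.8 -1 0 0.35" --pt "0 0.8 -1 0 0.35" --pt "0 0.8 -1 0 0.35" --pt "0 0.8 -1 0 0.35" --pt "0 0.8 -1 0 0.35" --pt "0 0.8 -1 0 0.35" --pt "0 0.8 -1 0 0.35" --pt "0 0.8 -1 0 0.35" --pt "0 0.8 -1 0 0.35" --pt "0 0.8 -1 0 0.35" --pt "0 0.8 -1 0 0.35"

```text
time: 1.3
tool_pos: [0.3702, 0.2075, 0.2435]
tool_rot: [3.142, -0.0, -3.054]
contact_force: [0.4, -0.3, -0.1]
opening: 0.0019
```

step_arm --pt "0 0.32 -1 0 0" --pt "0 0.32 -1 0 0" --pt "0 0.32 -1 0 0" --pt "0 0.32 -1 0 0" --pt "0 0.32 -1 0 0" --pt "0 0.32 -1 0 0" --pt "0 0.32 -1 0 0" --pt "0 0.32 -1 0 0" --pt "0 0.32 -1 0 0" --pt "0 0.32 -0.9 0 0" --pt "0 0 0 0 0" --pt "0 0 0 0 0"

```text
time: 2.5
tool_pos: [0.4494, -0.0387, 0.2433]
tool_rot: [3.141, -0.001, -3.057]
contact_force: [-0.5, 0.0, 0.2]
opening: 0.0007
```

step_arm --pt "0 0 0 -0.8 0" --pt "0 0 0 -0.8 0" --pt "0 0 0 -0.8 0" --pt "0 0 0 -0.8 0" --pt "0 0 0 -0.8 0" --pt "0 0 0 -0.5 0" --pt "0 0 0 -0.5 0" --pt "0 0 0 -0.4 0" --pt "0 0 0 0 0"

```text
time: 3.4
tool_pos: [0.4488, -0.0378, 0.1078]
tool_rot: [3.141, -0.002, -3.054]
contact_force: [-0.1, -0.4, -0.6]
opening: 0.0004
```

```bash
cat > look.py <<'E'
import sys
from cell import sensors, vision
from h import *
t=sys.argv[1]
for n in("scene","top"):
    c=vision.read_camera(n);np.savez(f"{n}{t}.npz",**c);p=c["pixels"]
    q=p[125:300,235:365] if n=="top" else p[210:380,230:410]
    cv2.imwrite(f"pics/{n}{t}.png",cv2.resize(q,None,fx=3.4,fy=3.4,interpolation=cv2.INTER_CUBIC))
s=sensors.observe();print(s["time"],s["tool_pos"],s["tool_rot"],s["contact_force"])
E
python3 look.py 1
```

```text
3.5 [ 0.44979306 -0.03835105  0.10896675] [ 3.14146012e+00  6.08609727e-05 -3.05477831e+00] [-0.0657272   0.14064397  0.08620088]
```

View pics/scene1.png

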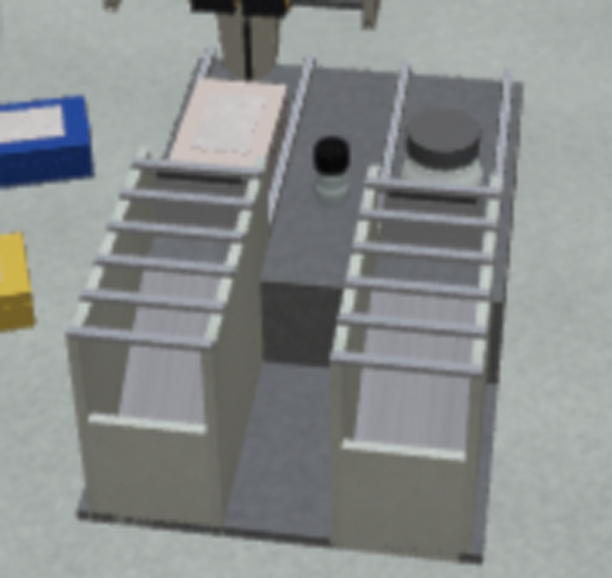

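View pics/top1.png

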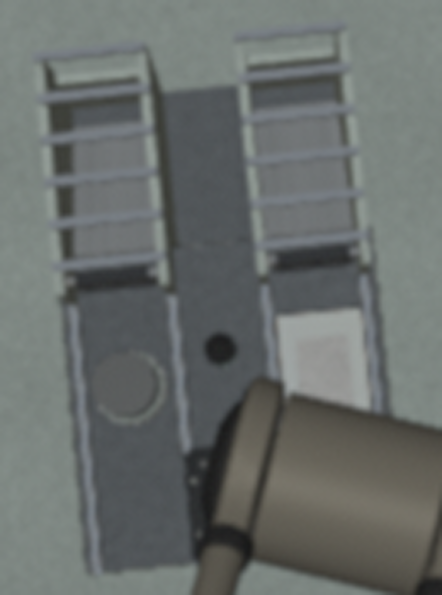

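The scene view shows the closed fingertips at about (248,75), centred behind the box's rear edge (200–285). The arm is clear of the jar and the vial. I'll start a gentle push.

step_arm --pt "0 0.16 0.0136 0 0" --pt "0 0.16 0.0136 0 0" --pt "0 0.12 0.01 0 0" --pt "0 0.08 0.007 0 0" --pt "0 0.08 0.007 0 0" --pt "0 0.08 0.007 0 0" --pt "0 0.08 0.007 0 0" --pt "0 0.08 0.007 0 0" --pt "0 0.08 0.007 0 0" --pt "0 0.08 0.007 0 0" --pt "0 0.12 0.01 0 0" --pt "0 0.12 0.01 0 0"

```text
time: 4.7
tool_pos: [0.481, -0.0361, 0.1087]
tool_rot: [3.141, -0.0, -3.055]
contact_force: [0.2, -0.3, -0.1]
opening: 0.0007
```

step_arm --pt "0 0.12 0.01 0 0" --pt "0 0.12 0.01 0 0" --pt "0 0.12 0.01 0 0" --pt "0 0.12 0.01 0 0" --pt "0 0.12 0.01 0 0" --pt "0 0.12 0.01 0 0" --pt "0 0.12 0.01 0 0" --pt "0 0.12 0.01 0 0" --pt "0 0.12 0.01 0 0" --pt "0 0.12 0.01 0 0" --pt "0 0.12 0.01 0 0" --pt "0 0.12 0.01 0 0"

```text
time: 5.9
tool_pos: [0.517, -0.0331, 0.1087]
tool_rot: [3.141, -0.0, -3.055]
contact_force: [-0.5, 0.0, 0.5]
opening: 0.0005
```

```bash
python3 look.py 2
```

```text
6.0 [ 0.51727283 -0.03311422  0.10877103] [-3.14157330e+00  5.44196487e-04 -3.05532742e+00] [0.18237824 0.25855538 0.61288267]
```

View pics/scene2.png

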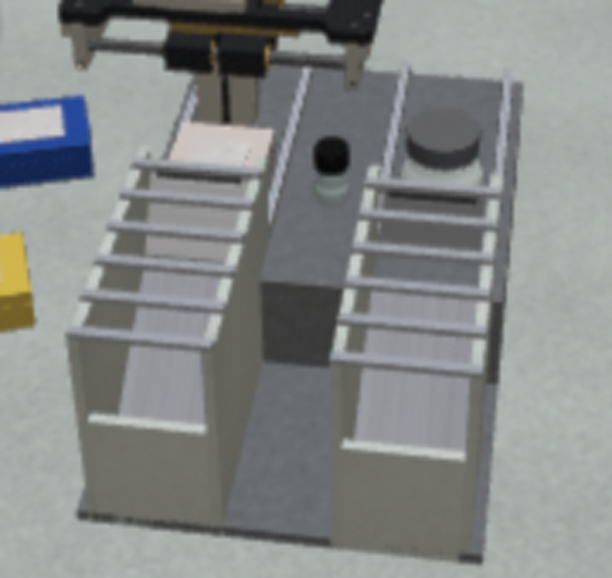

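The box's front end has gone under the right flap and the fingers are behind it at (225,100). The gripper's side ears show at (80,45) and (355,75), so I'll check their height against the roof and the vial.

```bash
python3 - <<'E'
from h import *
c=np.load("scene2.npz");R=c["range_z"];K=c["camera_matrix"];T=c["pose"]
v,u=np.mgrid[:480,:640]
P=(np.stack([(u-K[0,2])/K[0,0]*R,(v-K[1,2])/K[1,1]*R,R],-1)@T[:3,:3].T)+T[:3,3]
for x,y in[(355,70),(352,80),(357,82),(83,55),(300,20),(210,50),(225,105),(225,115),(330,150)]:
    print(x,y,P[int(y/3.4+210),int(x/3.4+230)].round(3))
c=np.load("top2.npz");
E
```

```text
355 70 [0.548 0.054 0.175]
352 80 [0.55  0.052 0.169]
357 82 [0.545 0.055 0.164]
83 55 [ 0.559 -0.112  0.168]
300 20 [0.537 0.019 0.199]
210 50 [ 0.555 -0.033  0.181]
225 105 [ 0.523 -0.034  0.119]
225 115 [ 0.525 -0.034  0.113]
330 150 [0.553 0.041 0.117]
```

step_arm --pt "0 0.12 0.01 0 0" --pt "0 0.12 0.01 0 0" --pt "0 0.12 0.01 0 0" --pt "0 0.12 0.01 0 0" --pt "0 0.12 0.01 0 0" --pt "0 0.12 0.01 0 0" --pt "0 0.12 0.01 0 0" --pt "0 0.12 0.01 0 0" --pt "0 0.12 0.01 0 0" --pt "0 0.12 0.01 0 0" --pt "0 0.12 0.01 0 0" --pt "0 0.12 0.01 0 0"

```text
time: 7.2
tool_pos: [0.553, -0.0301, 0.1087]
tool_rot: [3.142, 0.0, -3.055]
contact_force: [-0.3, 0.4, -0.0]
opening: 0.0002
```

step_arm --pt "0 0.12 0.01 0 0" --pt "0 0.12 0.01 0 0" --pt "0 0.12 0.01 0 0" --pt "0 0.12 0.01 0 0" --pt "0 0.12 0.01 0 0" --pt "0 0 0 0 0"

```text
time: 7.8
tool_pos: [0.5683, -0.0289, 0.1087]
tool_rot: [3.142, 0.001, -3.055]
contact_force: [0.0, 0.1, -0.8]
opening: 0.0004
```

```bash
python3 look.py 3
```

```text
7.9 [ 0.56785581 -0.0288395   0.10870645] [ 3.14150594e+00  1.49237945e-04 -3.05535059e+00] [-1.3384911  -0.34710315 -0.23739564]
```

View pics/scene3.png

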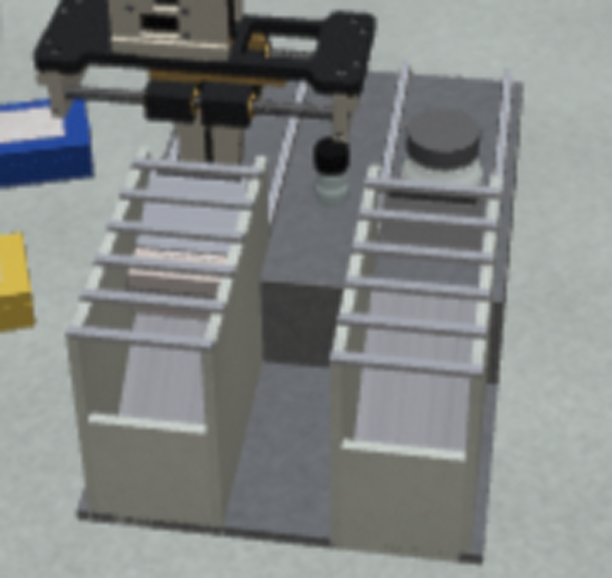

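The flap is lifted and resting on the box, whose front is at about (180,280) over the chute. It hasn't tipped yet, so I'll push the last part.

step_arm --pt "0 0.12 0.01 0 0" --pt "0 0.12 0.01 0 0" --pt "0 0.12 0.01 0 0" --pt "0 0.12 0.01 0 0" --pt "0 0.12 0.01 0 0" --pt "0 0 0 0 0" --pt "0 0 0 0 0" --pt "0 0 0 0 0"

```text
time: 8.7
tool_pos: [0.5827, -0.0276, 0.1087]
tool_rot: [3.142, -0.0, -3.055]
contact_force: [-0.9, 0.2, 0.0]
opening: 0.0003
```

```bash
python3 look.py 4
```

```text
8.8 [ 0.58269981 -0.02760007  0.10874407] [ 3.14148437e+00 -2.03657961e-06 -3.05537223e+00] [-0.20084416 -0.39240277  0.62468913]
```

View pics/scene4.png

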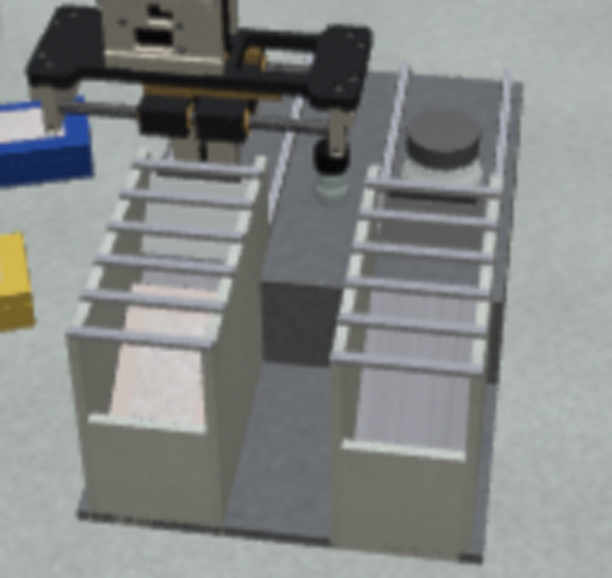

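The box has slid to the foot of the chute, at about (165,350), and the flap has come down. Now I'll draw the fingers back and raise them.

step_arm --pt "0 -0.3 -0.025 0 0" --pt "0 -0.5 -0.0425 0 0" --pt "0 -0.5 -0.0425 0 0" --pt "0 -0.5 -0.0425 0 0" --pt "0 -0.5 -0.0425 0 0" --pt "0 -0.5 -0.0425 0 0" --pt "0 -0.5 -0.0425 0 0" --pt "0 -0.5 -0.0425 0 0" --pt "0 -0.5 -0.0425 0 0" --pt "0 -0.5 -0.0425 0 0" --pt "0 -0.3 -0.025 0 0" --pt "0 0 0 0 0"

```text
time: 10.0
tool_pos: [0.4542, -0.0384, 0.1089]
tool_rot: [3.141, -0.001, -3.056]
contact_force: [0.2, -0.1, -0.8]
opening: 0.0005
```

step_arm --pt "0 0 0 0.5 0" --pt "0 0 0 0.8 0" --pt "0 0 0 0.8 0" --pt "0 0 0 0.8 0" --pt "0 0 0 0.8 0" --pt "0 0 0 0.8 0" --pt "0 0 0 0.5 0" --pt "0 0 -1 0 0" --pt "0 0 -1 0 0" --pt "0 0 -1 0 0" --pt "0 0 -1 0 0" --pt "0 0 -1 0 0"

```text
time: 11.2
tool_pos: [0.4556, -0.1645, 0.2339]
tool_rot: [-3.141, 0.001, -3.055]
contact_force: [0.2, 0.3, 0.1]
opening: 0.0004
```

step_arm --pt "0 0 -1 0 0" --pt "0 0 -1 0 0" --pt "0 0 -1 0 0" --pt "0 0 -1 0 0" --pt "0 0 -1 0 0" --pt "0 0 0 0 0" --pt "0 0 0 0 0" --pt "0 0 0 0 0"

```text
time: 12.0
tool_pos: [0.4554, -0.2876, 0.2337]
tool_rot: [3.141, -0.0, -3.055]
contact_force: [0.2, 0.3, 0.3]
opening: 0.0006
```

```bash
python3 look.py 5; python3 - <<'E'
from h import *
for n in("scene","top"):
    c=np.load(n+"5.npz");R=c["range_z"];K=c["camera_matrix"];T=c["pose"]
    v,u=np.mgrid[:480,:640]
    P=(np.stack([(u-K[0,2])/K[0,0]*R,(v-K[1,2])/K[1,1]*R,R],-1)@T[:3,:3].T)+T[:3,3]
    # hatch coords
    d=np.array([.9964,.0846]);l=np.array([-.0846,.9964]);o=np.array([.6046,.0425])
    q=P[...,:2]-o;X=q@d;Y=q@l;Z=P[...,2]
    for s in(-1,1):
        for x0 in np.arange(-.03,.15,.01):
            m=(abs(Y-s*.068)<.02)&(abs(X-x0)<.005)&(R>0)
            if m.sum()>3:print(n,s,round(x0,2),m.sum(),np.percentile(Z[m],[10,50,90]).round(3))
E
```

```text
12.1 [ 0.4554403  -0.2875418   0.23388326] [ 3.14139900e+00  9.87218172e-05 -3.05432959e+00] [ 0.57249452  0.73738297 -1.17362627]
scene -1 -0.01 8 [0.073 0.074 0.075]
scene -1 0.0 284 [0.075 0.104 0.129]
scene -1 0.01 122 [0.075 0.14  0.144]
scene -1 0.02 7 [0.072 0.073 0.075]
scene -1 0.03 107 [0.068 0.072 0.141]
scene -1 0.04 78 [0.069 0.142 0.144]
scene -1 0.06 23 [0.142 0.143 0.144]
scene -1 0.07 131 [0.082 0.086 0.144]
scene -1 0.08 68 [0.079 0.081 0.083]
scene -1 0.09 117 [0.071 0.075 0.143]
scene -1 0.1 158 [0.066 0.07  0.143]
scene -1 0.11 124 [0.06  0.063 0.066]
scene -1 0.12 188 [0.055 0.06  0.143]
scene -1 0.13 14 [0.14  0.142 0.144]
scene 1 -0.01 17 [0.073 0.074 0.076]
scene 1 0.0 306 [0.075 0.103 0.13 ]
scene 1 0.01 126 [0.074 0.139 0.144]
scene 1 0.02 14 [0.071 0.073 0.074]
scene 1 0.03 132 [0.068 0.072 0.142]
scene 1 0.04 93 [0.062 0.141 0.144]
scene 1 0.05 117 [0.056 0.06  0.063]
scene 1 0.06 70 [0.05  0.06  0.144]
scene 1 0.07 169 [0.045 0.049 0.143]
scene 1 0.08 125 [0.039 0.042 0.046]
scene 1 0.09 176 [0.034 0.038 0.143]
scene 1 0.1 103 [0.031 0.033 0.143]
scene 1
[... 611 characters left out ...]
054 0.14  0.144]
top -1 0.13 53 [0.048 0.052 0.055]
top -1 0.14 53 [0.042 0.045 0.048]
top 1 -0.03 67 [0.073 0.075 0.078]
top 1 -0.02 72 [0.073 0.075 0.078]
top 1 -0.01 94 [0.073 0.076 0.134]
top 1 0.0 100 [0.084 0.135 0.142]
top 1 0.01 57 [0.075 0.142 0.145]
top 1 0.02 23 [0.073 0.075 0.077]
top 1 0.03 84 [0.068 0.072 0.143]
top 1 0.04 86 [0.063 0.067 0.144]
top 1 0.05 12 [0.061 0.064 0.064]
top 1 0.06 96 [0.05  0.056 0.145]
top 1 0.07 72 [0.045 0.049 0.142]
top 1 0.08 38 [0.04  0.043 0.046]
top 1 0.09 67 [0.034 0.142 0.145]
top 1 0.1 58 [0.027 0.031 0.068]
top 1 0.11 55 [0.021 0.025 0.028]
top 1 0.12 71 [0.021 0.142 0.145]
top 1 0.13 32 [0.007 0.011 0.016]
top 1 0.14 57 [0.005 0.008 0.01 ]
```

View pics/scene5.png

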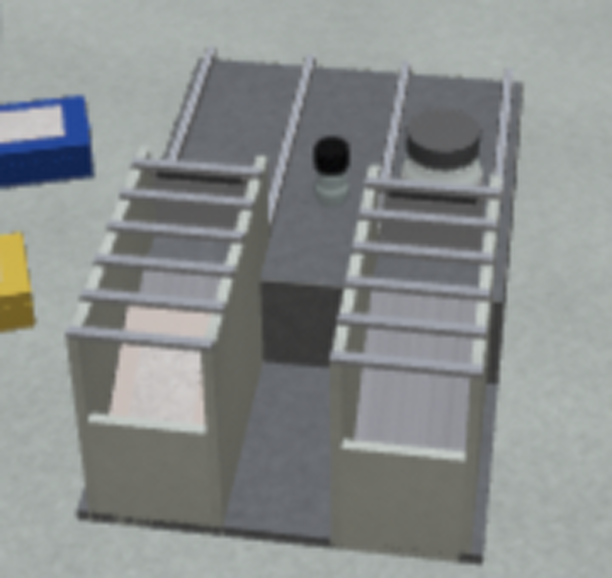

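View pics/top5.png

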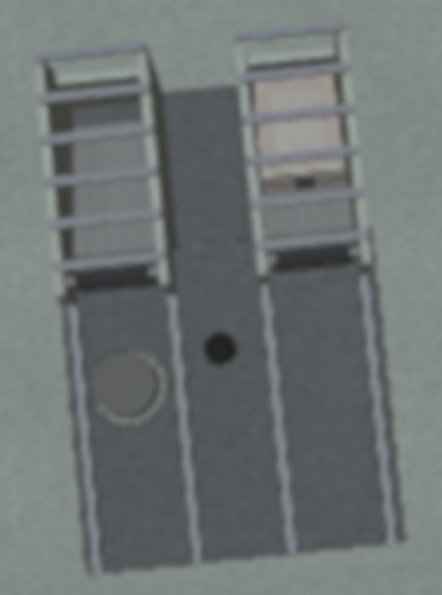

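The box rests on the chute with its top middle about 66 mm above the table, so its centre is at about 52 mm (limit 65 mm). Both flaps give the same depth profile, hanging at x≈0. The jar and the vial stand where they were.

```bash
python3 -c "
from cell import hand_in
print(hand_in())"
```

```text
the job is handed in; nothing more can be done
None
```

The slide box is through the right flap and resting at the foot of its chute, and the flap hangs shut. I handed the job in at about 12 s of the 42 s allowed.

I pushed the box with closed fingertips along the right lane at 20–30 mm/s until it tipped over the deck's end. I then drew the fingers straight back, raised them and moved them off to the side.

- **Box:** by the last depth readings its centre is about 52 mm above the table, under the 65 mm limit.
- **Flaps:** the right flap shows the same hanging profile as the left one, which was never touched.
- **Jar and vial:** both look unmoved in the last pictures.
- **Forces:** every force reading printed stayed under about 2 N, which is about the sensor noise.

No check failed. My first colour mask found no pixels because its threshold was too strict. I loosened it, and the second one measured the box as 93 x 58 mm against the stated 95 x 60 mm.

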